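# Press the bush home in the regulating plate

### The job

The brass bush in the steel regulating plate has just been glued and needs pressing while the glue grabs: slide the vise jaw open, lift the plate out, and lay it flat on the table of the lever press with the bush wholly under the ram foot, letting go of it. Only with the plate in place, flip the red safety catch over, away from the lever, then pull the press lever forward and down as far as it goes and keep holding it there, the foot pressing firmly on the bush, against the lever's return spring: you finish while holding the lever, without letting go. Do not knock the other things on the desk about.

Things in the scene. Friction and masses are not known exactly. Their poses are not given: they have to be found in the camera images.
- jaw_knob (a point): Centre of the 30 mm black ball on the end of the vise's spindle, 46 mm above the desk. Axes are the vise's: the jaw opens towards -x, z up. The plate's middle line starts 127 mm from it along +x. A fixed bracket (50 mm wide, 62 mm high) stands between ball and jaw, its near face 31 mm from the ball's centre when the jaw is shut
- jaw (a joint): Sliding jaw of the vise with spindle and ball, m: 0 shut, 0.030 fully open. Rubs with about 4 N and stays where it is left. Its steel lip reaches 3 mm over the plate's edge, so the plate cannot be lifted before the jaw is open
- vise_mid (a point): Point on the fixed grey vise, between the jaws, 50 mm above the desk (where the plate's underside rests, on two steel parallels). Axes as jaw_knob; the plate lies across, along y, its bush end to -y. Jaws are 68 mm wide along y, their tops 68 mm above the desk; the vise measures 150 mm along x
- plate_center (a point): Centre (half-way up) of the loose steel regulating plate, 130 x 34 x 6 mm, about 210 g; x runs along it towards the end with the brass bush, z up. In the vise the bush half is between the jaws; the plain end (-x) sticks out freely 43 to 55 mm from the side of the jaws, so it can be taken across its 34 mm width some 45 mm from the centre
- plate_bush (a point): Centre of the top of the brass bush, 12 mm across, 3 mm above the plate's top face, on the plate's middle line 49 mm from plate_center along +x and 6 mm above it (16 mm from the plate's end). Axes as plate_center
- press_table (a point): Point on the press's steel work table straight below the ram foot's centre, 55 mm above the desk. Axes are the press's: -x points out of its open front, +x into the throat, +y to the lever side, z up. The table is 60 mm wide and reaches 77 mm forward (-x); a foot plate 20 mm high reaches 115 mm forward. A 10 mm high stop bar crosses it 19 mm behind (+x)
- press_head (a point): Point on top of the head of the fixed press, straight above press_table, 205 mm above the desk; axes as press_table. The head is 60 mm wide, its underside 125 mm above the desk, its front face 23 mm forward (-x) of this point, so a plate laid in place under the foot sticks out of the front, its plain end 114 mm forward. The ram's end stands 10 mm out of the top
- foot_face (a point): Centre of the under face of the ram's brass foot, 28 mm across. It starts 29 mm above the table and comes down 20 mm per radian of the lever; it meets a bush lying on the table at about 1.0 rad with 12 N and then springs back into the ram (9 mm at most), 3 N more for each mm
- press_foot: The brass foot of the ram itself; origin at foot_face
- catch_tab (a point): Top of the red thumb tab of the flip-over safety catch, 18 mm wide along the press's x, 10 mm thick, 37 mm from its hinge. The hinge shaft runs along the press's x on top of the head, 213 mm above the desk, 20 mm to +y of press_table; the tab sits 29 mm forward (-x) and at 0 leans 20 degrees from upright to the lever side (+y). The point turns with it
- catch (a joint): Safety catch, rad: from 0 to 0.2 at the start, its dark steel bar lying across in front of the lever and blocking it. Pushing the tab over to the press's -y side, away from the lever, flips it, up to 1.75 at its stop; beyond 1.15 it is clear of the lever. Needs 1 to 2 N at the tab, stays where it is left
- lever_grip (a point): Middle of the black round side grip of the press lever, 20 mm thick and 64 mm long, lying along y (level, parallel to the lever's hinge) and sticking out to +y from the end of the 12 mm thick steel shank; this point is 40 mm from the shank's middle. It starts 306 mm above the desk. Axes turn with the lever; at 0 they are the press's
- lever_pivot (a point): Centre of the lever's hinge, 165 mm above the desk, in the plane of the shank; axes are the press's (as press_table). The lever turns about y here; the grip's centre line stays 150 mm from the hinge line
- lever (a joint): Press lever, rad: 0 parked, leaning 20 degrees back (+x) from upright; grows as the grip is pulled over to the front (-x) and down, to its stop at 1.35, 57 degrees forward of upright. A spring brings it back when let go: about 3 N at the grip at the start, 6 N at the end, and 2 to 4 N more while the foot presses on the work
- bell_hammer: Bystander: brass bell hammer, a thin 100 mm rod with a 24 mm cross head, lying. Origin at the centre of its underside
- weight: Bystander: chrome pendulum weight, 30 mm tall, 36 mm across the top. Origin at the centre of its underside
- dish: Bystander: small white ceramic dish, 90 mm across, 26 mm high. Origin at the centre of its underside
- oil_bottle: Bystander: amber oil bottle, 36 mm across, 65 mm high. Origin at the centre of its underside
- bell: Bystander: brass bell dome, 52 mm across, 26 mm high. Origin at the centre of its underside
- screwdriver: Bystander: wood-handled screwdriver, 150 mm long, lying along its x axis. Origin at the centre of its underside
Mind the look-alikes: they are no part of the job. What is shaped like the part that bears jaw_knob but green or purple is not meant.

How it is judged (in metres and radians):
On the way, in this order (a step that is already met when the one before it is completed fails the run):
1. the vise jaw is slid open by at least 8 mm while the plate is still in the vise (value of joint jaw above 0.008 m and height (world z) of plate_center below 0.065 m), for 0.1 s.
2. the plate is lifted up out of the vise, its centre more than 72 mm above the desk (height (world z) of plate_center above 0.072 m), for 0.1 s.
3. the plate lies flat on the press table, let go, its bush within 8 mm of the middle of the ram foot, with the lever still parked (horizontal distance between plate_bush and foot_face below 0.008 m and angle between plate_center's own z axis and vertical below 0.06 rad and z of plate_center in the frame of press_table below 0.006 m and contact force between the fingers and plate below 0.5 N and value of joint lever below 0.15 rad), for 0.2 s.
4. the safety catch is flipped clear (beyond 1.15 rad) with the lever still parked (value of joint catch above 1.15 rad and value of joint lever below 0.15 rad), for 0.1 s.
At the end, for the whole second after the job is handed in: The plate lies flat on the press table, not touched by the fingers, its bush within 8 mm of the middle of the ram foot; the catch is flipped beyond 1.15 rad; the robot touches the lever with more than 2 N and keeps it beyond 1.08 rad, and the foot presses on the plate with more than 13 N (horizontal distance between plate_bush and foot_face below 0.008 m and angle between plate_center's own z axis and vertical below 0.06 rad and z of plate_center in the frame of press_table below 0.006 m and value of joint catch above 1.15 rad and value of joint lever above 1.08 rad and contact force between press_foot and plate above 13 N and contact force between any of the fingers, the arm and lever above 2 N and contact force between the fingers and plate below 0.5 N and linear speed of plate below 0.02 m/s); the arm keeps its last pose, push and grip.
It fails at once if one of the six bystanders (bell hammer, chrome weight, dish, oil bottle, bell, screwdriver) is knocked more than 30 mm away (distance of any of bell_hammer, weight, dish, oil_bottle, bell, screwdriver from where it was at the start of the episode above 0.03 m).
It also fails if it takes over 64 s, if anything falls off the work surface, if the arm or the gripper's body presses on something with over 40 N, if the wrist force passes 120 N, or if a joint passes its speed limit or range.

### The arm

A 6-joint arm with a two-finger parallel gripper is mounted at the origin on the work surface. World frame = base frame: x ahead of the robot, y to its left, z up, the work surface at z = 0. Lengths are in mm, angles in rad, forces in N, time in s.
With the tool pointing down it reaches from about 300 to 775 mm from the base axis. Payload 14.6 kg.
Tool frame: the origin (TCP) lies at the very end of the fingers, on their centre line; the grasp point (between the pads) lies 19 mm behind it; y points along the fingers, z is the direction in which the jaws open and shut, and the axes are right-handed (so a half turn about y gives the same grasp; the last joint's range is limited). The gripper opens to 94 mm and grips with 3 to 60 N. Pads are 16 mm wide; open, the fingers measure 119 mm over their backs; the gripper's body (75 mm by 177 mm) begins 78 mm behind the grasp point.
Start: joints at [-1.264, 0.3, 1.521, -0, 1.321, -0.067], TCP at [200.828, -512.013, 205.446] pointing down, gripper open.
Joint ranges: [-3.03, 3.03], [-0.79, 2.21], [0.23, 2.52], [-1.04, 4.18], [0, 3.07], [-2.55, 2.55]. Speed limits (rad/s): [2.22, 2.22, 2.57, 3.14, 3.14, 3.14].

### API

Orientations are given as [roll, pitch, yaw] about the fixed x, y, z axes, in that order (R = Rz(yaw) Ry(pitch) Rx(roll)).
In Python, from cell import monitor, optics, manip gives the robot as it stands.
- The arm moves only by the shell command python3 -m creep 'ROWS' [FORCE]. ROWS is JSON, a list of rows, each an object of numbers: "tx", "ty", "tz": the shift along the tool's x, y, z scaled (see below); "turn": the turn about the tool's y scaled (see below); "fingers": the finger opening in mm, from 0 to 94. In form: [{"tx": .., "ty": .., "tz": .., "turn": .., "fingers": ..}, ...]. A call has 1 to 20 rows; each row is the pose to reach, as a shift and turn from the pose measured when the call began, along the tool's axes at that moment, turning the shorter way round; what a row does not reach only later rows make up. The controller multiplies each number of a shift by 200 mm and each number of a turn by pi rad. A row lasts 1/10 s, in which the tool goes at most 50 mm and 8.59 degrees, less where a joint would pass 70% of its speed; a pose out of reach is approached as far as the arm can. A call with a number of a shift or a turn outside -1 to 1 is refused whole. A call with a gripper value outside its range is refused whole. The fingers move at their own pace and stop on an object; FORCE is the grip in N (left out, the last holds). Time passes only in rows, so rows that repeat a pose let the fingers close. It gives the time, the measured TCP pose, the force and the opening at its end, in the units of the state.
- monitor.read_state(): the state, without advancing time (a new reading comes with each control period).
- optics.camera(name): name is "side" or "top"; returns a dict with "frame" (384x512x3 uint8, red, green, blue), "range_z" (384x512 float32, mm along the optical axis (not along the pixel's ray), 0 where there is no reading), "fx", "fy", "cx", "cy" (pixels), "R" (3x3) and "t" (3): a world point X has camera coordinates R X + t. Camera axes: x right, y down, z forward; pixel columns grow to the right and rows downward; lengths in mm; the calibration is good to about 2 mm. A picture is of the moment at which its call begins.
- manip.sign_off(): hands the job in, once; it reports no verdict.
The state is a dict: "clock": time; "joints": joint angles; "qd": joint speeds; "effort": joint torques, N m; "eef_pos": TCP position; "eef_rot": TCP orientation; "wrist_force": force on the tool from outside, world axes, zero at the start; "moment": the same for the moment, N m; "finger_gap": finger opening in mm.
Only numpy, scipy, OpenCV 4.12 (cv2) and the standard library are available. Lean on these libraries where they do the work, as an engineer would, in place of code of your own. Each camera call takes 0.05 s, during which the arm holds its last target.

## Working session

There is one attempt and no reset: what is moved stays moved. The work goes in short steps, Python scripts to look and compute and a shell command to move; the robot and the scene stay as the last step left them, time stands still between calls to the robot, and variables do not carry over. Pictures are saved under pics/ and viewed, and the job is handed in when it is done.

```bash
ls; mkdir -p pics; python3 - <<'E'
from cell import monitor, optics, manip
import cv2,numpy as np
print(monitor.read_state())
for n in("side","top"):
    c=optics.camera(n); cv2.imwrite(f"pics/{n}0.png",c["frame"][:,:,::-1]); np.savez(f"{n}0.npz",**c)
    print(n,c["fx"],c["fy"],c["cx"],c["cy"],c["R"],c["t"])
E
```

```text
pics
{'clock': 0.0, 'joints': array([-1.26361011e+00,  3.00490144e-01,  1.52159435e+00,  3.02418700e-05,
        1.32068944e+00, -6.66034088e-02]), 'qd': array([ 0.00106798,  0.00022849, -0.00041468, -0.00021341,  0.00015094,
        0.00135522]), 'effort': array([ 6.81593501e-04, -5.31808984e+01, -3.52738309e+01,  7.09606684e-02,
        2.44831044e-02, -7.99577151e-05]), 'eef_pos': array([ 200.75270616, -511.76768915,  204.87026965]), 'eef_rot': array([-1.57197304e+00,  1.07846620e-04, -2.76781059e+00]), 'wrist_force': array([ 0.8861415 , -0.6781813 , -0.03453307]), 'moment': array([ 0.02609251, -0.02729621, -0.06296763]), 'finger_gap': 93.66115580018904}
side 467.46902292899523 467.46902292899523 255.77455072695693 193.15862457416245 [[-0.99980374 -0.00502543 -0.01916327]
 [ 0.01313301  0.55609063 -0.83101789]
 [ 0.01483274 -0.83110647 -0.55591549]] [ 513.00007666  148.5703438  1536.38585417]
top 466.20434470825074 466.20434470825074 251.45751995086218 196.2544456136475 [[ 0.02755739 -0.9995361  -0.0129686 ]
 [-0.99460326 -0.0261186  -0.10040998]
 [ 0.10002468  0.01566565 -0.99486162]] [ -18.28039219  523.58684496 1497.06166737]
```

View pics/side0.png

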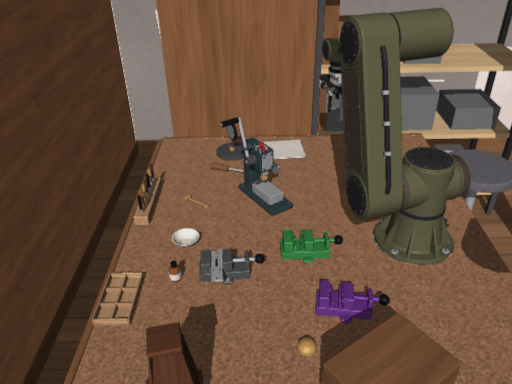

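View pics/top0.png

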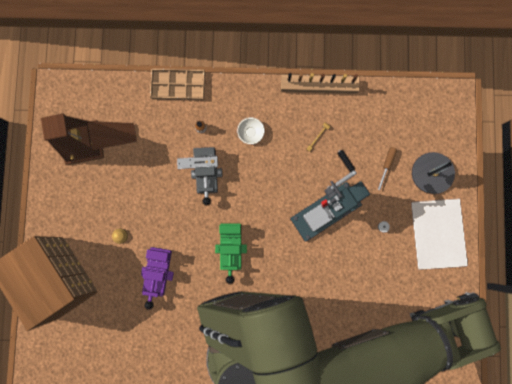

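```bash
python3 - <<'E'
import cv2,numpy as np
s=cv2.imread("pics/side0.png");t=cv2.imread("pics/top0.png")
def cr(im,x0,x1,y0,y1,k,n): cv2.imwrite(n,cv2.resize(im[y0:y1,x0:x1],None,fx=k,fy=k,interpolation=cv2.INTER_CUBIC))
cr(t,165,245,135,210,8,"pics/c_tv.png")
cr(t,280,380,140,245,5,"pics/c_tp.png")
cr(s,185,275,235,295,8,"pics/c_sv.png")
cr(s,205,305,110,215,5,"pics/c_sp.png")
E
```

```text
(no output)
```

View pics/c_tv.png

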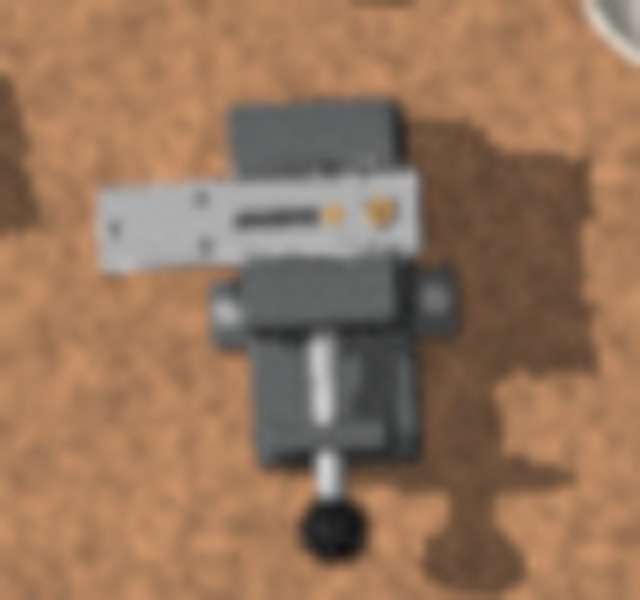

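View pics/c_tp.png

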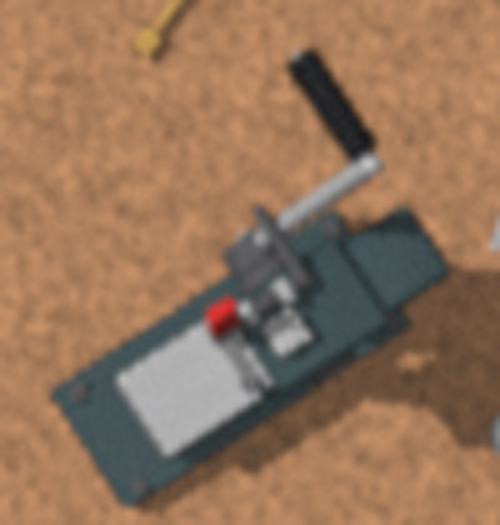

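View pics/c_sv.png

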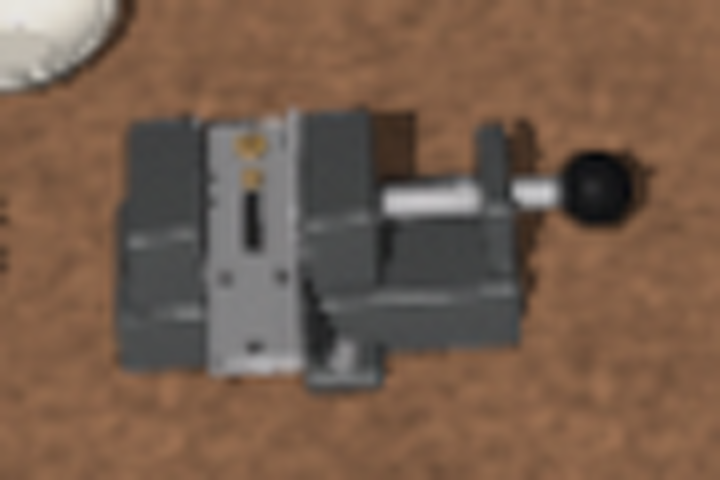

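View pics/c_sp.png

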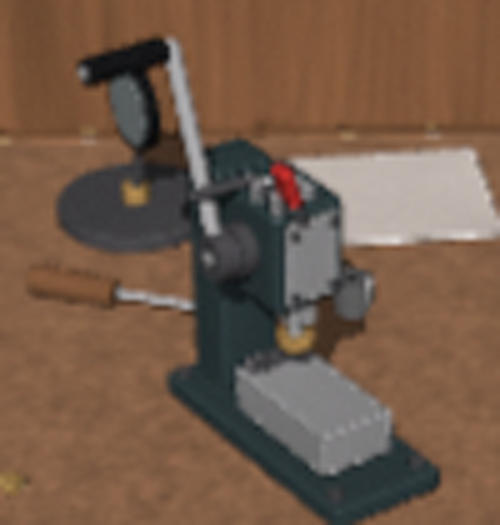

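```bash
cat > h.py <<'E'
import numpy as np,cv2
def rz(c,u,v,z):
    "ray through pixel hits height z"
    R,t=np.array(c["R"]),np.array(c["t"]);d=R.T@np.array([(u-c["cx"])/c["fx"],(v-c["cy"])/c["fy"],1]);o=-R.T@t
    return o+d*(z-o[2])/d[2]
def proj(c,X):
    p=np.array(c["R"])@np.array(X)+np.array(c["t"]);return np.array([c["fx"]*p[0]/p[2]+c["cx"],c["fy"]*p[1]/p[2]+c["cy"]])
def cp(u,v,x0,y0,k): return (u+.5)/k-.5+x0,(v+.5)/k-.5+y0
E
python3 - <<'E'
from h import *
np.set_printoptions(precision=1,suppress=True)
T=dict(np.load("top0.npz"));S=dict(np.load("side0.npz"))
def both(n,tp,sp,z):
    if tp: print(n,"top",rz(T,*cp(*tp),z))
    if sp: print(n,"side",rz(S,*cp(*sp),z))
tv=lambda u,v:(u,v,165,135,8)
sv=lambda u,v:(u,v,185,235,8)
tp=lambda u,v:(u,v,280,140,5)
sp=lambda u,v:(u,v,205,110,5)
both("ball",tv(334,530),sv(597,187),46)
both("bush",tv(380,211),sv(251,145),62)
both("platecornerA +y+x",tv(98,189),sv(210,375),59)
both("platecornerB +y-x",tv(103,272),sv(300,375),59)
both("platecornerC -y+x",tv(416,170),sv(207,125),59)
both("platecornerD -y-x",tv(420,252),sv(296,112),59)
# side colour masks
both("grip a",tp(303,57),sp(90,72),306)
both("grip b",tp(365,148),sp(170,50),306)
both("table f1",tp(118,378),sp(325,472),55)
both("table f2",tp(168,455),sp(390,430),55)
both("table back",None,sp(238,385),55)
both("foot plate f1",tp(52,395),sp(330,515),20)
both("foot plate f2",tp(128,503),sp(438,472),20)
both("ram top",tp(290,330),None,215)
both("tab",tp(222,314),sp(283,168),248)
both("foot",None,sp(294,345),84)
for n,c in(("T",T),("S",S)):
    for nm,lo in(("bottle",0),):pass
E
```

```text
ball top [503.3 140.7  46. ]
ball side [501.3 139.2  46. ]
bush top [631.2 125.2  62. ]
bush side [630.7 131.6  62. ]
platecornerA +y+x top [637.8 239.8  59. ]
platecornerA +y+x side [636.3 249.4  59. ]
platecornerB +y-x top [604.  236.3  59. ]
platecornerB +y-x side [604.8 249.9  59. ]
platecornerC -y+x top [648.8 111.5  59. ]
platecornerC -y+x side [648.8 116.4  59. ]
platecornerD -y-x top [615.4 108.7  59. ]
platecornerD -y-x side [615.5 109.5  59. ]
grip a top [ 624.  -243.3  306. ]
grip a side [ 620.5 -244.5  306. ]
grip b top [ 575.5 -276.8  306. ]
grip b side [ 567.6 -277.6  306. ]
table f1 top [ 464.7 -171.2   55. ]
table f1 side [ 464.8 -128.4   55. ]
table f2 top [ 416.5 -203.7   55. ]
table f2 side [ 417.6 -179.2   55. ]
table back side [ 526.4 -240.6   55. ]
foot plate f1 top [ 454.6 -131.8   20. ]
foot plate f1 side [ 461.4 -125.8   20. ]
foot plate f2 top [ 385.8 -182.4   20. ]
foot plate f2 side [ 382.9 -176.4   20. ]
ram top top [ 484.6 -253.2  215. ]
tab top [ 489.7 -209.8  248. ]
tab side [ 491.  -212.2  248. ]
foot side [ 484.9 -248.5   84. ]
```

```bash
cat >> h.py <<'E'
from scipy.spatial.transform import Rotation as Ro
def go(x,y,z,yaw):
    from cell import monitor
    s=monitor.read_state();R=Ro.from_euler("xyz",s["eef_rot"]).as_matrix()
    d=R.T@(np.array([x,y,z])-s["eef_pos"])/200
    dy=(yaw-np.degrees(s["eef_rot"][2])+180)%360-180
    print("t",round(s["clock"],2),"pos",s["eef_pos"].round(1),"yaw",np.degrees(s["eef_rot"][2]).round(1),"F",s["wrist_force"].round(1),"gap",round(s["finger_gap"],1),
     "| tx,ty,tz",d.round(3),"turn",round(-dy/180,3),"mm",round(np.linalg.norm(d)*200))
E
python3 - <<'E'
from h import *
go(502.5,140,150,-175)
T=dict(np.load("top0.npz"))
for n,u,v,z in(("bottle",200,125,65),("dish",250,131,26),("hammerhead",310,149,5),("weight",384,227,30),("bell",119,236,26),("sd",385,175,10)): print(n,rz(T,u,v,z).round())
E
```

```text
t 0.1 pos [ 200.7 -511.8  205. ] yaw -158.6 F [0.2 0.4 0.6] gap 93.9 | tx,ty,tz [-2.595  0.277 -2.483] turn 0.091 mm 720
bottle [747. 168.  65.]
dish [741.   7.  26.]
hammerhead [ 690. -195.    5.]
weight [ 435. -434.   30.]
bell [383. 423.  26.]
sd [ 608. -443.   10.]
```

```bash
python3 -m creep '[{"tx":-0.86,"tz":-0.83,"fingers":60},{"tx":-0.86,"tz":-0.83,"fingers":60},{"tx":-0.86,"tz":-0.83,"fingers":60},{"tx":-0.86,"tz":-0.83,"fingers":60},{"tx":-0.86,"tz":-0.83,"fingers":60},{"tx":-0.86,"tz":-0.83,"fingers":60},{"tx":-0.86,"tz":-0.83,"fingers":60}]'
python3 -m creep '[{"tx":-0.86,"tz":-0.83,"fingers":60},{"tx":-0.86,"tz":-0.83,"fingers":60},{"tx":-0.86,"tz":-0.83,"fingers":60},{"tx":-0.86,"tz":-0.83,"fingers":60},{"tx":-0.86,"tz":-0.83,"fingers":60},{"tx":-0.86,"tz":-0.83,"fingers":60},{"tx":-0.86,"tz":-0.83,"fingers":60}]'
python3 -c "
from h import *;go(502.5,140,150,-175)"
```

```text
t 0.1 pos [ 200.7 -511.8  205. ] yaw -158.6 F [0.2 0.4 0.6] gap 93.9 | tx,ty,tz [-2.595  0.277 -2.483] turn 0.091 mm 720$[0]: bad value
$[0]: bad value
```

```bash
python3 -m creep '[{"tx":-0.86,"ty":0,"tz":-0.83,"turn":0,"fingers":60},{"tx":-0.86,"ty":0,"tz":-0.83,"turn":0,"fingers":60},{"tx":-0.86,"ty":0,"tz":-0.83,"turn":0,"fingers":60},{"tx":-0.86,"ty":0,"tz":-0.83,"turn":0,"fingers":60},{"tx":-0.86,"ty":0,"tz":-0.83,"turn":0,"fingers":60},{"tx":-0.86,"ty":0,"tz":-0.83,"turn":0,"fingers":60}]'
python3 -c "
from h import *;go(502.5,140,150,-175)"
```

```text
clock: 0.7
eef_pos: [301.4, -291.4, 205.2]
eef_rot: [-1.572, 0.0, -2.764]
wrist_force: [-0.6, -0.9, -0.5]
finger_gap: 60.3
t 0.7 pos [ 301.4 -291.4  205.2] yaw -158.4 F [-0.6 -0.9 -0.5] gap 60.3 | tx,ty,tz [-1.73   0.279 -1.634] turn 0.092 mm 479
```

```bash
python3 -m creep '[{"tx":-0.86,"ty":0,"tz":-0.82,"turn":0.09,"fingers":60},{"tx":-0.86,"ty":0,"tz":-0.82,"turn":0.09,"fingers":60},{"tx":-0.86,"ty":0,"tz":-0.82,"turn":0.09,"fingers":60},{"tx":-0.86,"ty":0,"tz":-0.82,"turn":0.09,"fingers":60},{"tx":-0.86,"ty":0,"tz":-0.82,"turn":0.09,"fingers":60},{"tx":-0.86,"ty":0,"tz":-0.82,"turn":0.09,"fingers":60},{"tx":-0.86,"ty":0,"tz":-0.82,"turn":0.09,"fingers":60}]'
python3 -c "
from h import *;go(502.5,140,150,-175)"
```

```text
clock: 1.4
eef_pos: [401.1, -75.0, 205.3]
eef_rot: [-1.572, -0.0, -3.044]
wrist_force: [-0.0, 0.3, 0.4]
finger_gap: 60.2
t 1.4 pos [401.1 -75.  205.3] yaw -174.4 F [-0.   0.3  0.4] gap 60.2 | tx,ty,tz [-0.609  0.277 -1.02 ] turn 0.003 mm 244
```

```bash
python3 -m creep '[{"tx":-0.61,"ty":0.2,"tz":-1,"turn":0.003,"fingers":60},{"tx":-0.61,"ty":0.2,"tz":-1,"turn":0.003,"fingers":60},{"tx":-0.61,"ty":0.2,"tz":-1,"turn":0.003,"fingers":60},{"tx":-0.61,"ty":0.2,"tz":-1,"turn":0.003,"fingers":60},{"tx":-0.61,"ty":0.2,"tz":-1,"turn":0.003,"fingers":60},{"tx":-0.61,"ty":0.2,"tz":-1,"turn":0.003,"fingers":60},{"tx":-0.61,"ty":0.2,"tz":-1,"turn":0.003,"fingers":60},{"tx":-0.61,"ty":0.2,"tz":-1,"turn":0.003,"fingers":60}]'
python3 -c "
from h import *;go(502,140,27,-175)
from cell import optics
c=optics.camera('side');cv2.imwrite('pics/s1.png',cv2.resize(c['frame'][150:300,180:400,::-1],None,fx=3,fy=3))"
```

```text
clock: 2.2
eef_pos: [503.2, 134.0, 165.6]
eef_rot: [-1.572, -0.0, -3.056]
wrist_force: [0.5, -0.8, 0.2]
finger_gap: 60.1
t 2.2 pos [503.2 134.  165.6] yaw -175.1 F [ 0.5 -0.8  0.2] gap 60.1 | tx,ty,tz [ 0.003  0.693 -0.03 ] turn -0.0 mm 139
```

View pics/s1.png

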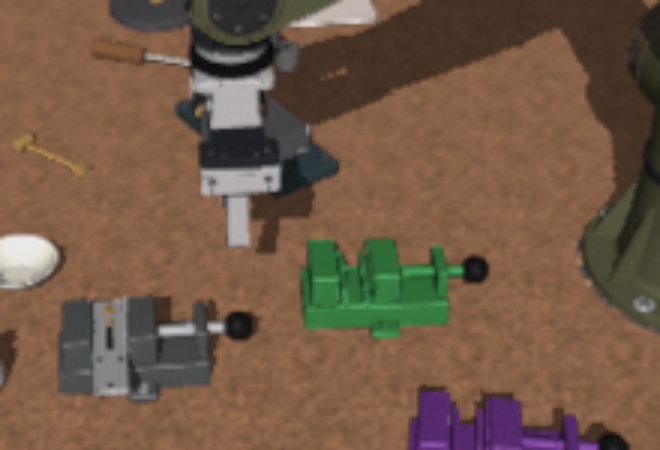

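The look-alikes for the knob are the grey vise's ball (side 260,258), the green one (338,240) and the purple one (384,300). The crop shows the grey vise holding the plate, so I choose that ball. Descending onto it.

```bash
python3 -m creep '[{"tx":0.003,"ty":0.3,"tz":-0.03,"turn":0,"fingers":60},{"tx":0.003,"ty":0.5,"tz":-0.03,"turn":0,"fingers":60},{"tx":0.003,"ty":0.69,"tz":-0.03,"turn":0,"fingers":60},{"tx":0.003,"ty":0.69,"tz":-0.03,"turn":0,"fingers":60},{"tx":0.003,"ty":0.69,"tz":-0.03,"turn":0,"fingers":60},{"tx":0.003,"ty":0.69,"tz":-0.03,"turn":0,"fingers":20},{"tx":0.003,"ty":0.69,"tz":-0.03,"turn":0,"fingers":20},{"tx":0.003,"ty":0.69,"tz":-0.03,"turn":0,"fingers":20},{"tx":0.003,"ty":0.69,"tz":-0.03,"turn":0,"fingers":20},{"tx":0.003,"ty":0.69,"tz":-0.03,"turn":0,"fingers":20}]' 30
python3 -c "
from h import *;go(477,138,27,-175)"
```

```text
clock: 3.25
eef_pos: [502.3, 141.4, 28.6]
eef_rot: [-1.574, 0.001, -3.056]
wrist_force: [-2.0, 10.2, 4.8]
finger_gap: 28.4
t 3.25 pos [502.3 141.4  28.6] yaw -175.1 F [-2.  10.2  4.8] gap 28.4 | tx,ty,tz [0.127 0.008 0.006] turn -0.0 mm 26
```

```bash
python3 -m creep '[{"tx":0.02,"ty":0,"tz":0,"turn":0,"fingers":20},{"tx":0.04,"ty":0,"tz":0,"turn":0,"fingers":20},{"tx":0.06,"ty":0,"tz":0,"turn":0,"fingers":20},{"tx":0.08,"ty":0,"tz":0,"turn":0,"fingers":20},{"tx":0.1,"ty":0,"tz":0,"turn":0,"fingers":20},{"tx":0.12,"ty":0,"tz":0,"turn":0,"fingers":20},{"tx":0.12,"ty":0,"tz":0,"turn":0,"fingers":20},{"tx":0.12,"ty":0,"tz":0,"turn":0,"fingers":20}]'
python3 -c "
from h import *;go(477,138,27,-175)
from cell import optics
c=optics.camera('side');cv2.imwrite('pics/s2.png',cv2.resize(c['frame'][210:310,165:300,::-1],None,fx=5,fy=5))"
```

```text
clock: 4.05
eef_pos: [477.7, 139.3, 28.6]
eef_rot: [-1.574, -0.0, -3.056]
wrist_force: [-4.8, 3.0, 3.8]
finger_gap: 28.7
t 4.05 pos [477.7 139.3  28.6] yaw -175.1 F [-4.8  3.   3.8] gap 28.7 | tx,ty,tz [0.004 0.008 0.006] turn -0.0 mm 2
```

View pics/s2.png

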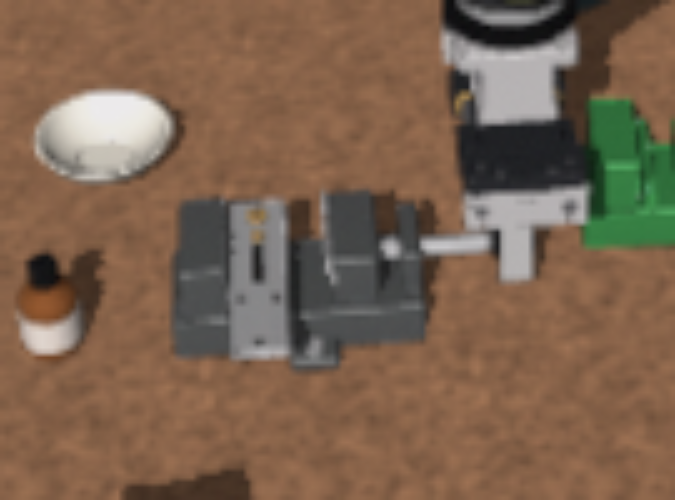

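The jaw has slid open about 24 mm (gap at crop 310,240) and the plate is still lying in place. Releasing the ball and going up.

```bash
python3 -m creep '[{"tx":0,"ty":0,"tz":0,"turn":0,"fingers":66},{"tx":0,"ty":0,"tz":0,"turn":0,"fingers":66},{"tx":0,"ty":0,"tz":0,"turn":0,"fingers":66},{"tx":0,"ty":-0.2,"tz":0,"turn":0,"fingers":66},{"tx":0,"ty":-0.4,"tz":0,"turn":0,"fingers":66},{"tx":0,"ty":-0.6,"tz":0,"turn":0,"fingers":66},{"tx":0,"ty":-0.6,"tz":0,"turn":0,"fingers":66}]'
python3 - <<'E'
from h import *
from cell import optics
c=optics.camera('top');np.savez("top1.npz",**c);cv2.imwrite('pics/t2.png',cv2.resize(c['frame'][120:220,150:270,::-1],None,fx=6,fy=6,interpolation=cv2.INTER_CUBIC))
go(622.5,219,148,-85)
E
```

```text
clock: 4.8
eef_pos: [480.0, 139.3, 153.5]
eef_rot: [-1.575, 0.008, -3.056]
wrist_force: [-0.2, 0.4, -0.9]
finger_gap: 66.0
t 4.85 pos [479.  139.1 150.7] yaw -175.1 F [-0.3  0.1 -1.4] gap 65.8 | tx,ty,tz [-0.749  0.018 -0.336] turn -0.5 mm 164
```

View pics/t2.png

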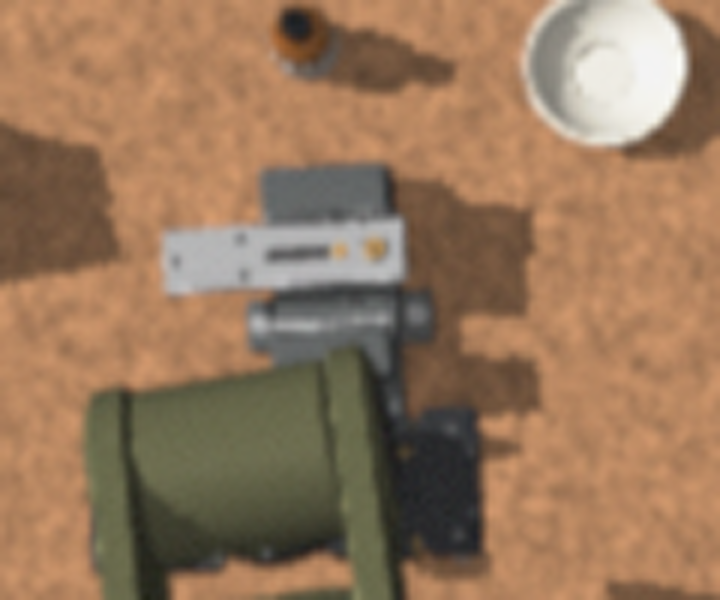

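The plate is unmoved (crop 162–405, 215–295), lying open to the left. Moving over its plain end.

```bash
python3 -m creep '[{"tx":-0.75,"ty":0.02,"tz":-0.34,"turn":-0.5,"fingers":66},{"tx":-0.75,"ty":0.02,"tz":-0.34,"turn":-0.5,"fingers":66},{"tx":-0.75,"ty":0.02,"tz":-0.34,"turn":-0.5,"fingers":66},{"tx":-0.75,"ty":0.02,"tz":-0.34,"turn":-0.5,"fingers":66},{"tx":-0.75,"ty":0.02,"tz":-0.34,"turn":-0.5,"fingers":66},{"tx":-0.75,"ty":0.02,"tz":-0.34,"turn":-0.5,"fingers":66},{"tx":-0.75,"ty":0.02,"tz":-0.34,"turn":-0.5,"fingers":66},{"tx":-0.75,"ty":0.02,"tz":-0.34,"turn":-0.5,"fingers":66},{"tx":-0.75,"ty":0.02,"tz":-0.34,"turn":-0.5,"fingers":66},{"tx":-0.75,"ty":0.02,"tz":-0.34,"turn":-0.5,"fingers":66},{"tx":-0.75,"ty":0.02,"tz":-0.34,"turn":-0.5,"fingers":66},{"tx":-0.75,"ty":0.02,"tz":-0.34,"turn":-0.5,"fingers":66},{"tx":-0.75,"ty":0.02,"tz":-0.34,"turn":-0.5,"fingers":66}]'
python3 - <<'E'
from h import *
go(622.5,219,34,-85)
E
```

```text
clock: 6.15
eef_pos: [622.3, 219.5, 146.3]
eef_rot: [-1.568, 0.003, -1.488]
wrist_force: [-0.3, -0.6, -0.1]
finger_gap: 66.3
t 6.15 pos [622.3 219.5 146.3] yaw -85.2 F [-0.3 -0.6 -0.1] gap 66.3 | tx,ty,tz [ 0.004  0.562 -0.001] turn -0.001 mm 112
```

```bash
python3 -m creep '[{"tx":0,"ty":0.25,"tz":0,"turn":0,"fingers":66},{"tx":0,"ty":0.45,"tz":0,"turn":0,"fingers":66},{"tx":0,"ty":0.56,"tz":0,"turn":0,"fingers":66},{"tx":0,"ty":0.56,"tz":0,"turn":0,"fingers":66},{"tx":0,"ty":0.56,"tz":0,"turn":0,"fingers":66}]'
python3 - <<'E'
from h import *
go(622.5,219,34,-85)
from cell import optics
for n in("side","top"):
    c=optics.camera(n);a,b=((210,300),(165,300)) if n=="side" else ((120,220),(150,270))
    cv2.imwrite(f'pics/{n}3.png',cv2.resize(c['frame'][a[0]:a[1],b[0]:b[1],::-1],None,fx=5,fy=5,interpolation=cv2.INTER_CUBIC))
E
```

```text
clock: 6.65
eef_pos: [622.9, 220.0, 34.9]
eef_rot: [-1.568, 0.003, -1.489]
wrist_force: [-0.2, -0.0, 0.2]
finger_gap: 66.4
t 6.65 pos [622.9 220.   34.9] yaw -85.3 F [-0.2 -0.   0.2] gap 66.4 | tx,ty,tz [ 0.005  0.004 -0.002] turn -0.002 mm 1
```

View pics/side3.png

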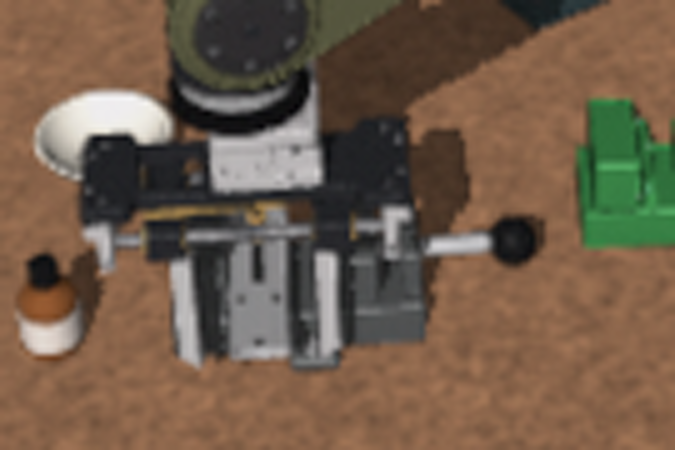

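The fingers (crop 185,330 and 328,310) straddle the plate's plain end. Closing and lifting.

```bash
python3 -m creep '[{"tx":0,"ty":0,"tz":0,"turn":0,"fingers":20},{"tx":0,"ty":0,"tz":0,"turn":0,"fingers":20},{"tx":0,"ty":0,"tz":0,"turn":0,"fingers":20},{"tx":0,"ty":0,"tz":0,"turn":0,"fingers":20},{"tx":0,"ty":0,"tz":0,"turn":0,"fingers":20},{"tx":0,"ty":0,"tz":0,"turn":0,"fingers":20}]' 55
python3 -m creep '[{"tx":0,"ty":-0.03,"tz":0,"turn":0,"fingers":20},{"tx":0,"ty":-0.06,"tz":0,"turn":0,"fingers":20},{"tx":0,"ty":-0.1,"tz":0,"turn":0,"fingers":20},{"tx":0,"ty":-0.2,"tz":0,"turn":0,"fingers":20},{"tx":0,"ty":-0.3,"tz":0,"turn":0,"fingers":20},{"tx":0,"ty":-0.45,"tz":0,"turn":0,"fingers":20},{"tx":0,"ty":-0.45,"tz":0,"turn":0,"fingers":20},{"tx":0,"ty":-0.45,"tz":0,"turn":0,"fingers":20}]'
python3 - <<'E'
from h import *
go(390,-113,125,-55)
from cell import optics
for n in("side","top"):
    c=optics.camera(n);a,b=((190,300),(165,300)) if n=="side" else ((120,220),(150,270))
    np.savez(f"{n}4.npz",**c)
    cv2.imwrite(f'pics/{n}4.png',cv2.resize(c['frame'][a[0]:a[1],b[0]:b[1],::-1],None,fx=5,fy=5,interpolation=cv2.INTER_CUBIC))
E
```

```text
clock: 7.35
eef_pos: [623.5, 220.2, 36.3]
eef_rot: [-1.565, 0.004, -1.488]
wrist_force: [-0.1, -0.2, 0.3]
finger_gap: 32.9
clock: 8.15
eef_pos: [623.1, 219.9, 126.5]
eef_rot: [-1.564, 0.004, -1.488]
wrist_force: [-0.3, 0.7, -2.0]
finger_gap: 32.9
t 8.15 pos [623.1 219.9 126.5] yaw -85.3 F [-0.3  0.7 -2. ] gap 32.9 | tx,ty,tz [ 1.563 -0.007 -1.299] turn -0.168 mm 406
```

View pics/side4.png

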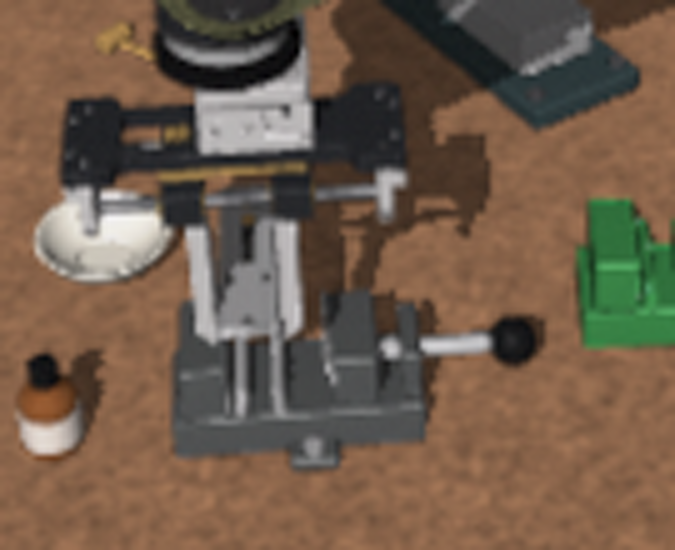

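View pics/top4.png

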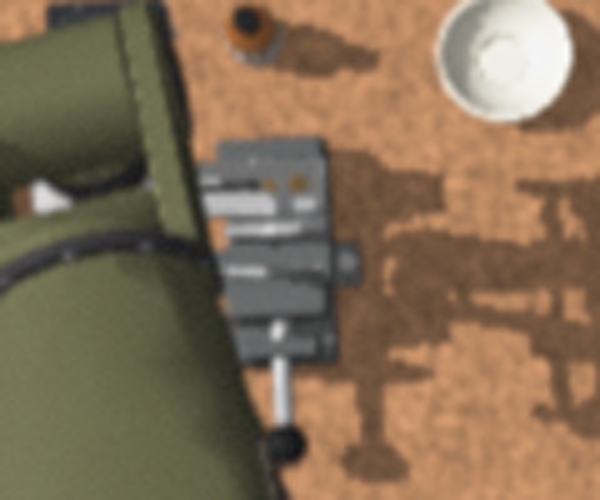

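```bash
python3 - <<'E'
from h import *
T=dict(np.load("top4.npz"))
u,v=209.5,156.2
R,t=T["R"],T["t"]
for du,dv in((0,0),(-1,1),(2,0),(-3,-1)):
    d=T["range_z"][int(round(v+dv)),int(round(u+du))]
    pc=np.array([(u+du-T["cx"])/T["fx"],(v+dv-T["cy"])/T["fy"],1])*d
    print((R.T@(pc-t)).round(1))
go(392,-116,115,-55.5)
E
```

```text
[630.7 124.7 146.6]
[628.4 128.2 141.9]
[632.  119.3 140.3]
[633.1 133.7 149.2]
t 8.25 pos [622.5 219.7 124.9] yaw -85.3 F [ 0.5 -0.4 -3. ] gap 32.8 | tx,ty,tz [ 1.578  0.04  -1.287] turn -0.165 mm 407
```

```bash
python3 -m creep '[{"tx":0.15,"ty":0.02,"tz":-0.12,"turn":-0.02,"fingers":20},{"tx":0.3,"ty":0.02,"tz":-0.24,"turn":-0.04,"fingers":20},{"tx":0.45,"ty":0.02,"tz":-0.37,"turn":-0.06,"fingers":20},{"tx":0.6,"ty":0.02,"tz":-0.49,"turn":-0.08,"fingers":20},{"tx":0.75,"ty":0.02,"tz":-0.61,"turn":-0.1,"fingers":20},{"tx":0.9,"ty":0.02,"tz":-0.73,"turn":-0.12,"fingers":20},{"tx":1,"ty":0.02,"tz":-0.82,"turn":-0.14,"fingers":20},{"tx":1,"ty":0.02,"tz":-0.82,"turn":-0.165,"fingers":20},{"tx":1,"ty":0.02,"tz":-0.82,"turn":-0.165,"fingers":20}]'
python3 -c "
from h import *
go(392,-116,115,-55.5)"
```

```text
clock: 9.15
eef_pos: [474.9, 6.4, 119.0]
eef_rot: [-1.567, 0.002, -0.97]
wrist_force: [0.1, 0.2, -1.8]
finger_gap: 33.0
t 9.15 pos [474.9   6.4 119. ] yaw -55.6 F [ 0.1  0.2 -1.8] gap 33.0 | tx,ty,tz [ 0.27   0.017 -0.688] turn -0.0 mm 148
```

```bash
python3 -m creep '[{"tx":0.07,"ty":0.02,"tz":-0.18,"turn":0,"fingers":20},{"tx":0.14,"ty":0.02,"tz":-0.36,"turn":0,"fingers":20},{"tx":0.21,"ty":0.02,"tz":-0.54,"turn":0,"fingers":20},{"tx":0.27,"ty":0.02,"tz":-0.69,"turn":0,"fingers":20},{"tx":0.27,"ty":0.02,"tz":-0.69,"turn":0,"fingers":20},{"tx":0.27,"ty":0.02,"tz":-0.69,"turn":0,"fingers":20},{"tx":0.27,"ty":0.02,"tz":-0.69,"turn":0,"fingers":20}]'
python3 - <<'E'
from h import *
go(392,-116,53,-55.5)
from cell import optics
for n in("side","top"):
    c=optics.camera(n);a,b=((100,240),(190,340)) if n=="side" else ((130,250),(250,400))
    np.savez(f"{n}5.npz",**c)
    cv2.imwrite(f'pics/{n}5.png',cv2.resize(c['frame'][a[0]:a[1],b[0]:b[1],::-1],None,fx=5,fy=5,interpolation=cv2.INTER_CUBIC))
E
```

```text
clock: 9.85
eef_pos: [392.1, -115.5, 114.1]
eef_rot: [-1.567, 0.002, -0.97]
wrist_force: [-0.3, 0.1, -2.0]
finger_gap: 33.2
t 9.85 pos [ 392.1 -115.5  114.1] yaw -55.6 F [-0.3  0.1 -2. ] gap 33.2 | tx,ty,tz [ 0.003  0.306 -0.003] turn -0.0 mm 61
```

View pics/side5.png

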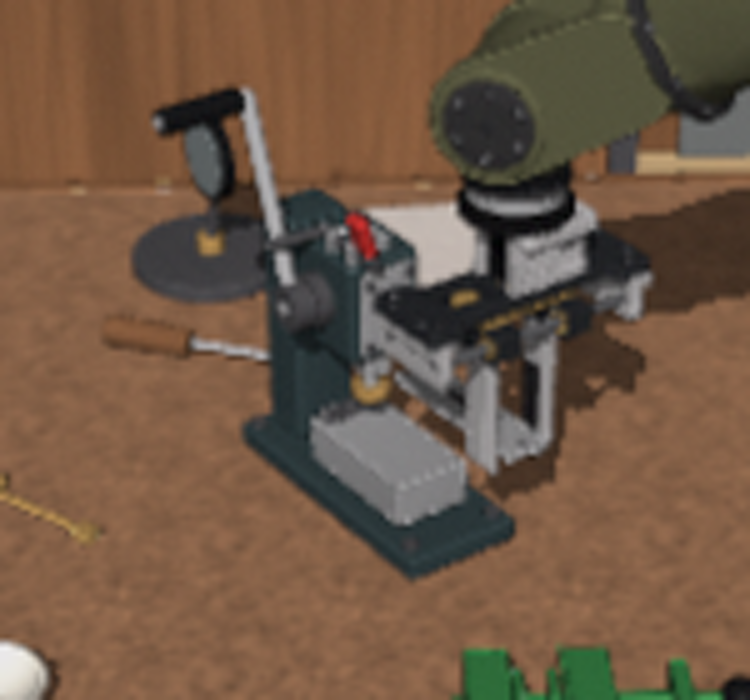

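View pics/top5.png

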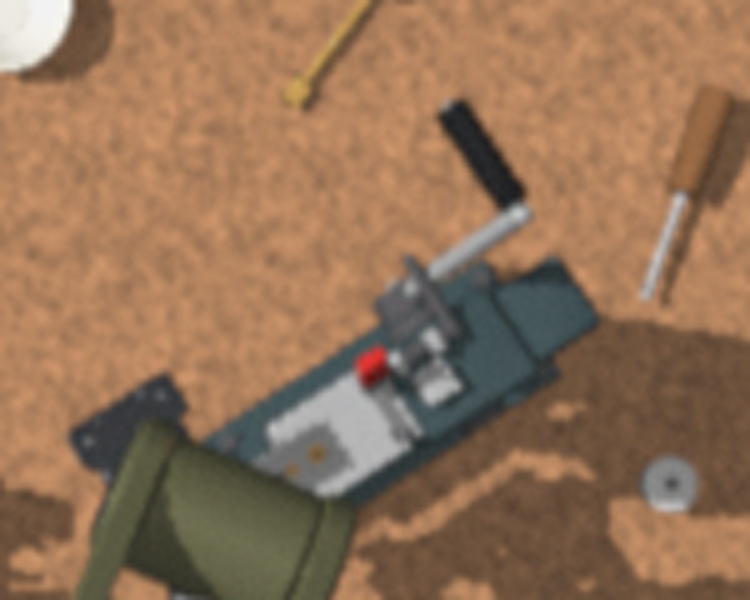

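```bash
python3 - <<'E'
from h import *
T=dict(np.load("top5.npz"));S=dict(np.load("side5.npz"))
print("bush",rz(T,313.2,220,136).round(1),"pred",445,-193)
print("ram",rz(T,*cp(440,382,250,130,5),215).round(1))
print("foot side",rz(S,*cp(371,395,190,100,5),84).round(1))
print(proj(S,[445,-193,136]))
E
```

```text
bush [ 445.9 -193.7  136. ] pred 445 -193
ram [ 483.5 -253.2  215. ]
foot side [ 483.5 -248.5   84. ]
[274.85804715 174.22495716]
```

The plate is held level and lined up with the press; its bush (top crop 318,452) measures (446,-194), as predicted. Lowering, then sliding in.

```bash
python3 -m creep '[{"tx":0,"ty":0.15,"tz":0,"turn":0,"fingers":20},{"tx":0,"ty":0.3,"tz":0,"turn":0,"fingers":20},{"tx":0,"ty":0.3,"tz":0,"turn":0,"fingers":20},{"tx":0,"ty":0.3,"tz":0,"turn":0,"fingers":20}]'
python3 - <<'E'
from h import *
go(431.2,-174.1,53,-55.5)
E
```

```text
clock: 10.35
eef_pos: [392.4, -114.8, 54.6]
eef_rot: [-1.568, 0.003, -0.968]
wrist_force: [0.6, -0.9, -2.2]
finger_gap: 33.3
t 10.35 pos [ 392.4 -114.8   54.6] yaw -55.5 F [ 0.6 -0.9 -2.2] gap 33.3 | tx,ty,tz [ 0.354  0.007 -0.008] turn 0.0 mm 71
```

```bash
python3 -m creep '[{"tx":0.08,"ty":0.01,"tz":-0.004,"turn":0,"fingers":20},{"tx":0.16,"ty":0.01,"tz":-0.008,"turn":0,"fingers":20},{"tx":0.24,"ty":0.01,"tz":-0.008,"turn":0,"fingers":20},{"tx":0.32,"ty":0.01,"tz":-0.008,"turn":0,"fingers":20},{"tx":0.35,"ty":0.01,"tz":-0.008,"turn":0,"fingers":20},{"tx":0.354,"ty":0.01,"tz":-0.008,"turn":0,"fingers":20},{"tx":0.354,"ty":0.01,"tz":-0.008,"turn":0,"fingers":20}]'
python3 - <<'E'
from h import *
go(431.2,-174.1,41,-55.5)
from cell import optics
for n in("side","top"):
    c=optics.camera(n);a,b=((100,240),(190,340)) if n=="side" else ((130,250),(250,400))
    np.savez(f"{n}6.npz",**c)
    cv2.imwrite(f'pics/{n}6.png',cv2.resize(c['frame'][a[0]:a[1],b[0]:b[1],::-1],None,fx=5,fy=5,interpolation=cv2.INTER_CUBIC))
E
```

```text
clock: 11.05
eef_pos: [431.2, -173.7, 52.9]
eef_rot: [-1.568, 0.003, -0.968]
wrist_force: [0.6, -0.1, -2.2]
finger_gap: 33.1
t 11.05 pos [ 431.2 -173.7   52.9] yaw -55.5 F [ 0.6 -0.1 -2.2] gap 33.1 | tx,ty,tz [ 0.002  0.06  -0.001] turn 0.0 mm 12
```

View pics/side6.png

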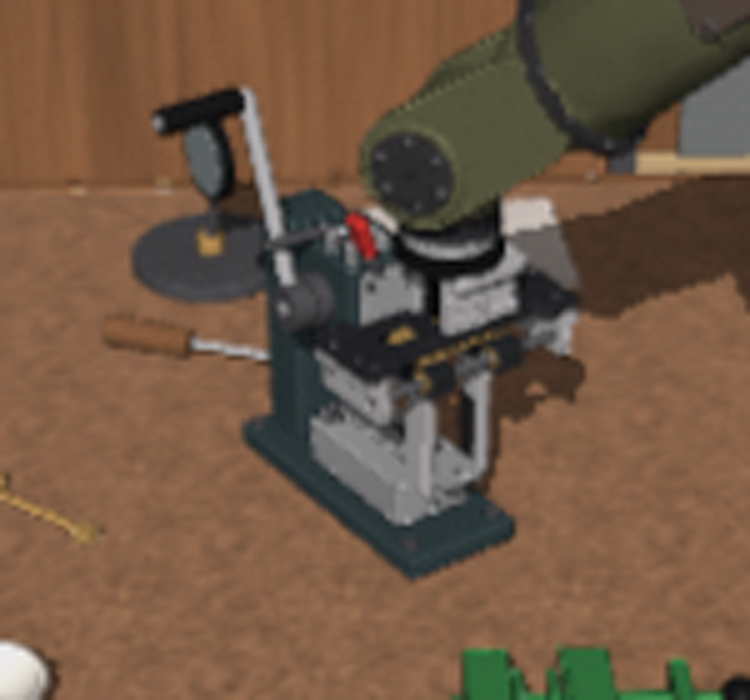

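The plate is in the throat above the table with no contact. Lowering in small steps.

```bash
python3 -m creep '[{"tx":0,"ty":0.015,"tz":0,"turn":0,"fingers":20},{"tx":0,"ty":0.03,"tz":0,"turn":0,"fingers":20},{"tx":0,"ty":0.04,"tz":0,"turn":0,"fingers":20},{"tx":0,"ty":0.045,"tz":0,"turn":0,"fingers":20},{"tx":0,"ty":0.045,"tz":0,"turn":0,"fingers":20}]'
python3 -m creep '[{"tx":0,"ty":0.01,"tz":0,"turn":0,"fingers":20},{"tx":0,"ty":0.01,"tz":0,"turn":0,"fingers":20},{"tx":0,"ty":0.015,"tz":0,"turn":0,"fingers":20},{"tx":0,"ty":0.015,"tz":0,"turn":0,"fingers":20}]'
```

```text
clock: 11.65
eef_pos: [431.0, -173.5, 43.5]
eef_rot: [-1.568, 0.003, -0.968]
wrist_force: [-0.1, 0.1, -1.7]
finger_gap: 33.3
clock: 12.05
eef_pos: [431.1, -173.5, 41.0]
eef_rot: [-1.568, 0.003, -0.968]
wrist_force: [-3.8, 2.0, 8.0]
finger_gap: 33.1
```

Contact at TCP z 41, as expected. Releasing.

```bash
python3 -m creep '[{"tx":0,"ty":0,"tz":0,"turn":0,"fingers":40},{"tx":0,"ty":0,"tz":0,"turn":0,"fingers":56},{"tx":0,"ty":0,"tz":0,"turn":0,"fingers":56},{"tx":0,"ty":0,"tz":0,"turn":0,"fingers":56},{"tx":0,"ty":0,"tz":0,"turn":0,"fingers":56}]'
python3 -m creep '[{"tx":0,"ty":-0.2,"tz":0,"turn":0,"fingers":56},{"tx":0,"ty":-0.4,"tz":0,"turn":0,"fingers":56},{"tx":0,"ty":-0.6,"tz":0,"turn":0,"fingers":56},{"tx":0,"ty":-0.8,"tz":0,"turn":0,"fingers":56},{"tx":0,"ty":-1,"tz":0,"turn":0,"fingers":56},{"tx":-0.3,"ty":-1,"tz":0,"turn":0,"fingers":0},{"tx":-0.3,"ty":-1,"tz":0.2,"turn":0,"fingers":0},{"tx":-0.3,"ty":-1,"tz":0.2,"turn":0,"fingers":0}]'
python3 - <<'E'
from h import *
go(431.2,-174.1,41,-55.5)
from cell import optics
for n in("side","top"):
    c=optics.camera(n);a,b=((100,240),(190,340)) if n=="side" else ((130,250),(250,400))
    np.savez(f"{n}7.npz",**c)
    cv2.imwrite(f'pics/{n}7.png',cv2.resize(c['frame'][a[0]:a[1],b[0]:b[1],::-1],None,fx=5,fy=5,interpolation=cv2.INTER_CUBIC))
E
```

```text
clock: 12.55
eef_pos: [431.1, -173.5, 41.0]
eef_rot: [-1.568, 0.003, -0.968]
wrist_force: [0.4, -0.9, -0.1]
finger_gap: 55.9
clock: 13.35
eef_pos: [430.7, -99.7, 241.8]
eef_rot: [-1.566, 0.002, -0.965]
wrist_force: [-0.0, -0.6, 0.5]
finger_gap: 35.1
t 13.35 pos [430.7 -99.7 241.8] yaw -55.3 F [-0.  -0.6  0.5] gap 35.1 | tx,ty,tz [ 0.309  1.003 -0.214] turn 0.001 mm 214
```

View pics/side7.png

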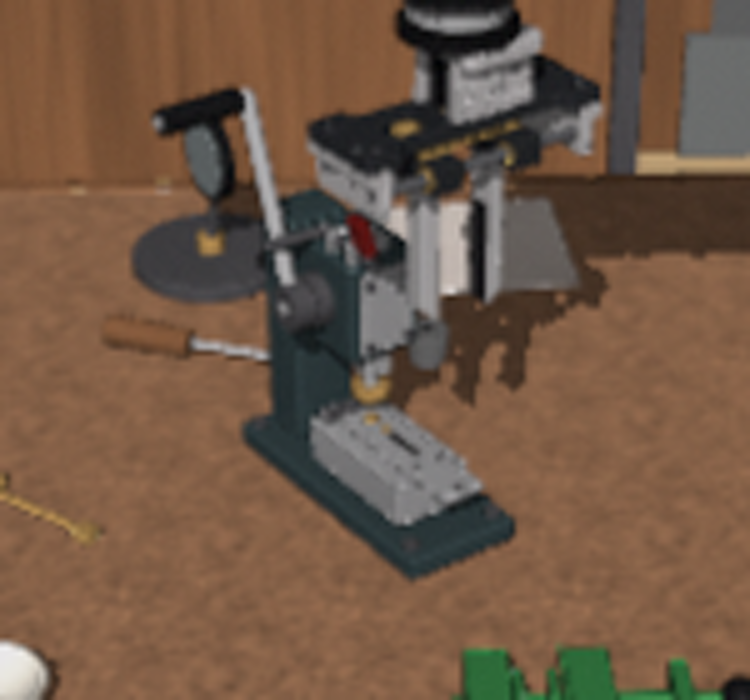

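View pics/top7.png

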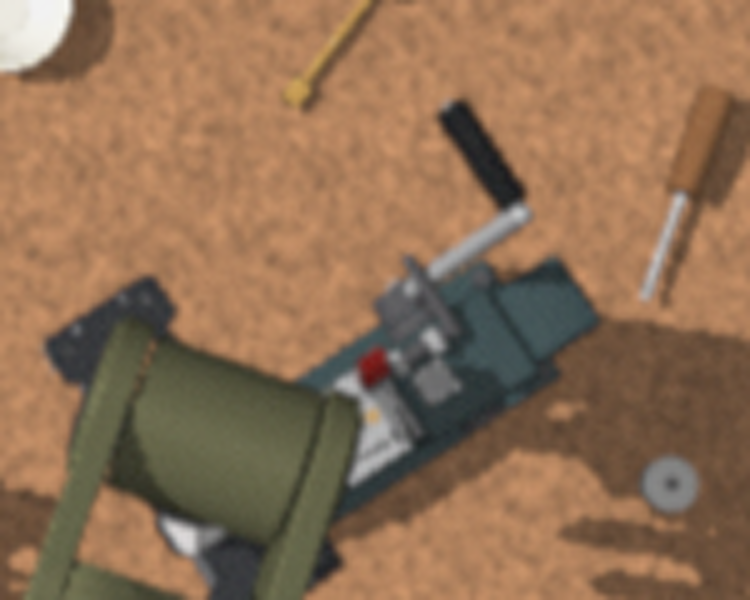

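```bash
python3 - <<'E'
from h import *
T0=dict(np.load("top0.npz"));T=dict(np.load("top7.npz"));S=dict(np.load("side7.npz"));S0=dict(np.load("side0.npz"))
a=rz(T0,*cp(380,211,165,135,8),62);b=rz(T0,*cp(333,214,165,135,8),59);print("sep",np.linalg.norm((a-b)[:2]))
a=rz(S0,*cp(251,145,185,235,8),62);b=rz(S0,*cp(253,178,185,235,8),59);print("sep side",np.linalg.norm((a-b)[:2]))
print(rz(T,*cp(372,415,250,130,5),61).round(1),rz(S,*cp(372,420,190,100,5),61).round(1))
for X in([484,-251,64],[484,-251,84],[474.2,-236.7,61]): print(X,[( (proj(c,X)-o+.5)*5-.5).round() for c,o in((T,(250,130)),(S,(190,100)))])
# plain end corners
P=np.array([484,-251]);px=np.array([.566,-.824]);py=np.array([.824,.566])
for k in(-17,17):
  X=[*(P-114*px+k*py),61];print(k,((proj(S,X)-[190,100]+.5)*5-.5).round())
im=cv2.imread("pics/side7.png")[330:540,290:520];cv2.imwrite("pics/side7z.png",cv2.resize(im,None,fx=3,fy=2.8))
E
```

```text
sep 19.267627046577175
sep side 15.220666305239035
[ 474.3 -236.4   61. ] [ 483.  -250.6   61. ]
[484, -251, 64] [array([396., 400.]), array([371., 416.])]
[484, -251, 84] [array([401., 398.]), array([370., 393.])]
[474.2, -236.7, 61] [array([372., 415.]), array([384., 430.])]
-17 [483. 483.]
17 [444. 499.]
```

View pics/side7z.png

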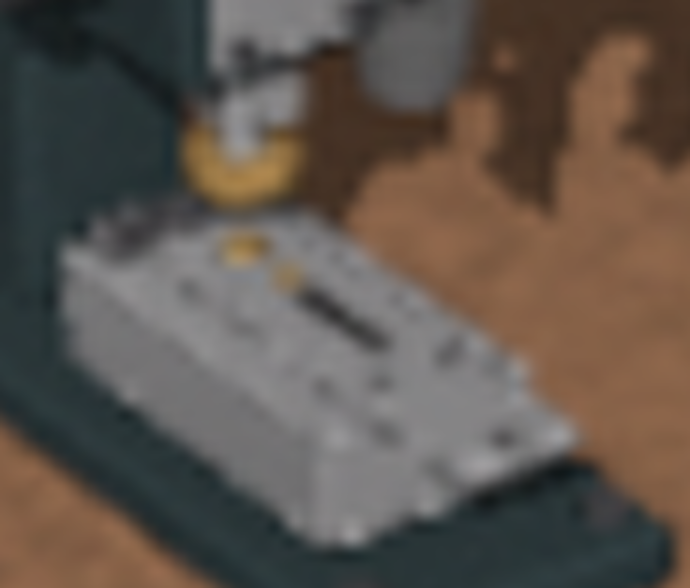

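The bush (zoom 242,248) sits right under the foot and agrees with the prediction to about 2 mm; the plate is flat. Next is the catch, pushing from the lever side with closed fingers.

```bash
python3 - <<'E'
from h import *
go(520,-188.7,228,-55.5)
E
```

```text
t 13.45 pos [ 430.  -101.9  241.2] yaw -55.4 F [-0.3  0.8  0.1] gap 27.3 | tx,ty,tz [0.613 0.065 0.123] turn 0.001 mm 126
```

```bash
python3 -m creep '[{"tx":0,"ty":0.065,"tz":0.12,"turn":0,"fingers":0},{"tx":0.15,"ty":0.065,"tz":0.12,"turn":0,"fingers":0},{"tx":0.3,"ty":0.065,"tz":0.12,"turn":0,"fingers":0},{"tx":0.45,"ty":0.065,"tz":0.12,"turn":0,"fingers":0},{"tx":0.61,"ty":0.065,"tz":0.12,"turn":0,"fingers":0},{"tx":0.61,"ty":0.065,"tz":0.12,"turn":0,"fingers":0},{"tx":0.61,"ty":0.065,"tz":0.12,"turn":0,"fingers":0}]'
python3 - <<'E'
from h import *
go(448,-238,228,-55.5)
from cell import optics
c=optics.camera("side");cv2.imwrite('pics/side8.png',cv2.resize(c['frame'][100:220,190:340,::-1],None,fx=5,fy=5,interpolation=cv2.INTER_CUBIC))
E
```

```text
clock: 14.15
eef_pos: [518.6, -189.6, 227.2]
eef_rot: [-1.569, 0.004, -0.968]
wrist_force: [-0.9, -0.6, -0.3]
finger_gap: 0.5
t 14.15 pos [ 518.6 -189.6  227.2] yaw -55.5 F [-0.9 -0.6 -0.3] gap 0.5 | tx,ty,tz [-0.001 -0.005 -0.428] turn 0.0 mm 86
```

View pics/side8.png

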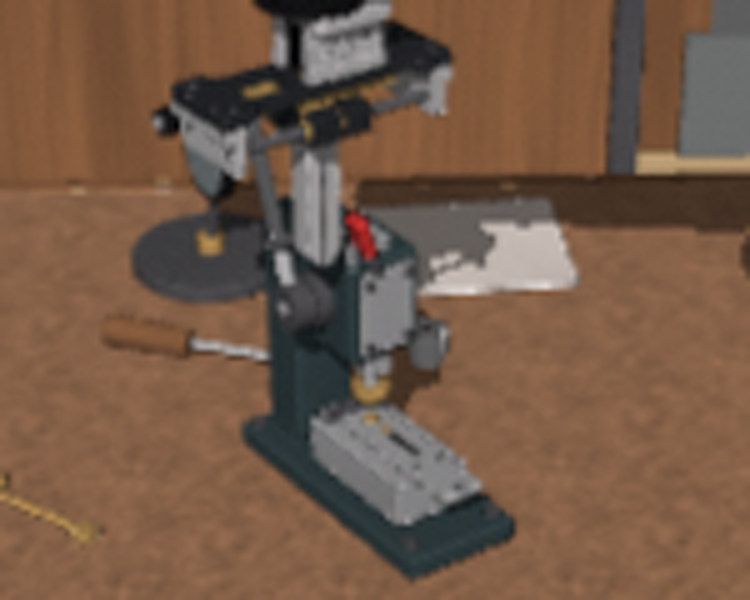

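The closed fingers (crop 318,210) stand on the lever side of the red tab (360,235), clear of the lever. Pushing over.

```bash
python3 -m creep '[{"tx":0,"ty":0,"tz":-0.06,"turn":0,"fingers":0},{"tx":0,"ty":0,"tz":-0.12,"turn":0,"fingers":0},{"tx":0,"ty":0,"tz":-0.17,"turn":0,"fingers":0},{"tx":0,"ty":0,"tz":-0.22,"turn":0,"fingers":0},{"tx":0,"ty":0,"tz":-0.27,"turn":0,"fingers":0},{"tx":0,"ty":0,"tz":-0.32,"turn":0,"fingers":0},{"tx":0,"ty":0,"tz":-0.37,"turn":0,"fingers":0},{"tx":0,"ty":0,"tz":-0.42,"turn":0,"fingers":0},{"tx":0,"ty":0,"tz":-0.42,"turn":0,"fingers":0}]'
python3 - <<'E'
from h import *
from cell import optics
c=optics.camera("side");cv2.imwrite('pics/side9.png',cv2.resize(c['frame'][100:220,190:340,::-1],None,fx=5,fy=5,interpolation=cv2.INTER_CUBIC))
E
```

```text
clock: 15.1
eef_pos: [448.4, -237.4, 227.3]
eef_rot: [-1.569, 0.004, -0.968]
wrist_force: [-0.1, -0.3, 0.9]
finger_gap: 0.5
```

View pics/side9.png

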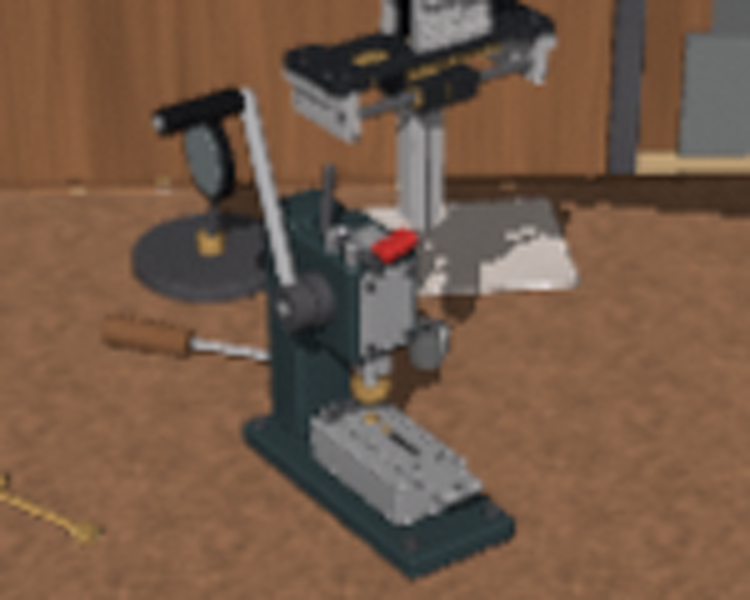

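```bash
python3 - <<'E'
from h import *
S=dict(np.load("side7.npz"))
P=np.array([484,-251]);px=np.array([.566,-.824]);py=np.array([.824,.566])
for q in(0,.1,.2,1,1.15,1.3,1.45,1.6,1.75):
  l=q-np.radians(20);X=[*(P-29*px+(20-37*np.sin(l))*py),213+37*np.cos(l)];print(q,((proj(S,X)-[190,100]+.5)*5-.5).round())
go(430,-200,330,-55.5)
E
```

```text
0 [353. 221.]
0.1 [357. 218.]
0.2 [362. 216.]
1 [395. 214.]
1.15 [400. 217.]
1.3 [404. 221.]
1.45 [408. 226.]
1.6 [410. 232.]
1.75 [412. 238.]
t 15.15 pos [ 448.9 -237.   227.3] yaw -55.5 F [0.7 0.9 0.2] gap 0.3 | tx,ty,tz [-0.208 -0.513  0.028] turn 0.0 mm 111
```

The tab tip is at about (415,237), which corresponds to a catch angle of about 1.6–1.7, so it is flipped; the bar stands upright and the lever is still parked. Measuring the grip.

```bash
python3 - <<'E'
from h import *
T=dict(np.load("top5.npz"));S=dict(np.load("side7.npz"))
for n,c,o in(("top",T,(250,130)),("side",S,(190,100))):
    f=c["frame"];g=f.max(2)
    r=(slice(145,176),slice(334,360)) if n=="top" else (slice(115,130),slice(218,242))
    m=(g[r]<45).astype(np.uint8);k,l,st,ce=cv2.connectedComponentsWithStats(m);i=1+st[1:,4].argmax()
    u,v=ce[i]+[r[1].start,r[0].start];print(n,st[i],u,v,rz(c,u,v,306).round(1))
    pts=np.argwhere(l==i)[:,::-1].astype(np.float32);print(cv2.minAreaRect(pts))
E
```

```text
top [ 5  6 15 20 99] 345.979797979798 160.46464646464648 [ 598.7 -259.   306. ]
((12.0, 15.5), (21.355958938598633, 4.437601566314697), 56.3099365234375)
side [ 4  3 17 12 94] 230.48936170212767 122.32978723404256 [ 594.5 -256.7  306. ]
((11.873075485229492, 6.965383529663086), (15.173101425170898, 11.401752471923828), 15.255120277404785)
```

```bash
python3 - <<'E'
from h import *
go(597.5,-259.5,345,-145.5)
E
python3 -m creep '[{"tx":0,"ty":-0.2,"tz":0,"turn":0,"fingers":50},{"tx":0,"ty":-0.4,"tz":0,"turn":0,"fingers":50},{"tx":0,"ty":-0.59,"tz":0,"turn":0.04,"fingers":50},{"tx":0,"ty":-0.59,"tz":0,"turn":0.09,"fingers":50}]'
python3 - <<'E'
from h import *
go(597.5,-259.5,345,-145.5)
E
```

```text
t 15.15 pos [ 448.9 -237.   227.3] yaw -55.5 F [0.7 0.9 0.2] gap 0.3 | tx,ty,tz [ 0.512 -0.589  0.55 ] turn 0.5 mm 191
clock: 15.55
eef_pos: [449.9, -237.9, 350.3]
eef_rot: [-1.565, -0.001, -1.248]
wrist_force: [-0.1, 0.3, -0.6]
finger_gap: 29.3
t 15.55 pos [ 449.9 -237.9  350.3] yaw -71.5 F [-0.1  0.3 -0.6] gap 29.3 | tx,ty,tz [0.336 0.031 0.666] turn 0.411 mm 149
```

```bash
python3 -m creep '[{"tx":0,"ty":0.03,"tz":0,"turn":0.2,"fingers":56},{"tx":0,"ty":0.03,"tz":0,"turn":0.2,"fingers":56},{"tx":0,"ty":0.03,"tz":0,"turn":0.3,"fingers":56},{"tx":0,"ty":0.03,"tz":0.2,"turn":0.41,"fingers":56},{"tx":0.2,"ty":0.03,"tz":0.4,"turn":0.41,"fingers":56},{"tx":0.335,"ty":0.03,"tz":0.665,"turn":0.41,"fingers":56},{"tx":0.335,"ty":0.03,"tz":0.665,"turn":0.41,"fingers":56},{"tx":0.335,"ty":0.03,"tz":0.665,"turn":0.41,"fingers":56},{"tx":0.335,"ty":0.03,"tz":0.665,"turn":0.41,"fingers":56},{"tx":0.335,"ty":0.03,"tz":0.665,"turn":0.41,"fingers":56},{"tx":0.335,"ty":0.03,"tz":0.665,"turn":0.41,"fingers":56}]'
python3 - <<'E'
from h import *
go(597.5,-259.5,285,-145.5)
from cell import optics
for n in("side","top"):
    c=optics.camera(n);a,b=((60,210),(190,340)) if n=="side" else ((110,230),(280,430))
    cv2.imwrite(f'pics/{n}10.png',cv2.resize(c['frame'][a[0]:a[1],b[0]:b[1],::-1],None,fx=5,fy=4,interpolation=cv2.INTER_CUBIC))
E
```

```text
clock: 16.65
eef_pos: [597.4, -259.2, 345.0]
eef_rot: [-1.568, 0.005, -2.533]
wrist_force: [-0.2, 0.1, 0.3]
finger_gap: 55.7
t 16.65 pos [ 597.4 -259.2  345. ] yaw -145.2 F [-0.2  0.1  0.3] gap 55.7 | tx,ty,tz [0.002 0.3   0.001] turn 0.002 mm 60
```

View pics/side10.png

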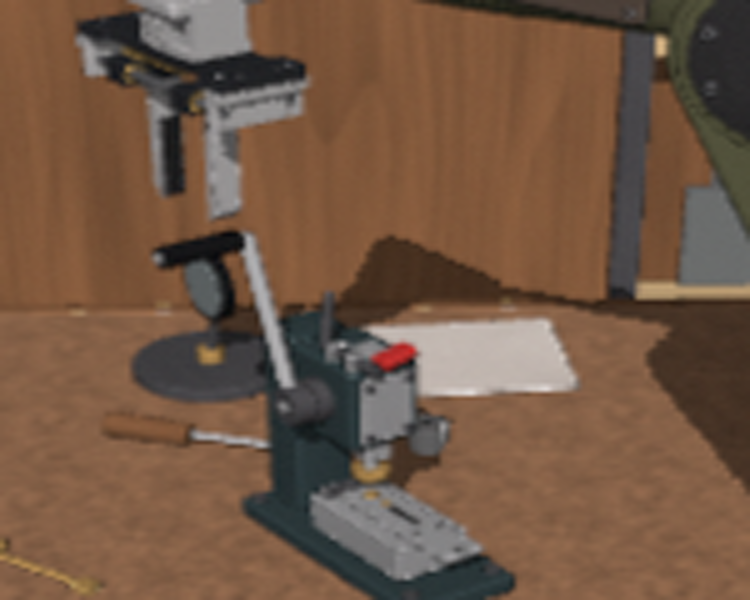

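The fingers hang over the black grip (crop 200,245). Lowering and gripping.

```bash
python3 -m creep '[{"tx":0,"ty":0.15,"tz":0,"turn":0,"fingers":56},{"tx":0,"ty":0.3,"tz":0,"turn":0,"fingers":56},{"tx":0,"ty":0.3,"tz":0,"turn":0,"fingers":56},{"tx":0,"ty":0.3,"tz":0,"turn":0,"fingers":56},{"tx":0,"ty":0.3,"tz":0,"turn":0,"fingers":10},{"tx":0,"ty":0.3,"tz":0,"turn":0,"fingers":10},{"tx":0,"ty":0.3,"tz":0,"turn":0,"fingers":10},{"tx":0,"ty":0.3,"tz":0,"turn":0,"fingers":10},{"tx":0,"ty":0.3,"tz":0,"turn":0,"fingers":10},{"tx":0,"ty":0.3,"tz":0,"turn":0,"fingers":10}]' 35
python3 - <<'E'
from h import *
go(597.5,-259.5,285,-145.5)
from cell import optics
c=optics.camera("side");cv2.imwrite('pics/side11.png',cv2.resize(c['frame'][60:210,190:340,::-1],None,fx=4,fy=4,interpolation=cv2.INTER_CUBIC))
# arc from current, in tool axes
th=np.radians(20)
for q in np.arange(0,1.41,.1):
  a=th-q; x=150*np.sin(a)-150*np.sin(th); z=150*np.cos(a)-150*np.cos(th)
  print(round(q,2),"tz",round(x/200,3),"ty",round(-z/200,3))
E
```

```text
clock: 17.75
eef_pos: [597.4, -258.8, 285.4]
eef_rot: [-1.569, 0.005, -2.534]
wrist_force: [-3.9, 4.1, 2.4]
finger_gap: 19.2
t 17.75 pos [ 597.4 -258.8  285.4] yaw -145.2 F [-3.9  4.1  2.4] gap 19.2 | tx,ty,tz [0.001 0.002 0.003] turn 0.002 mm 1
0.0 tz 0.0 ty -0.0
0.1 tz -0.072 ty -0.022
0.2 tz -0.145 ty -0.037
0.3 tz -0.22 ty -0.044
0.4 tz -0.295 ty -0.044
0.5 tz -0.369 ty -0.037
0.6 tz -0.443 ty -0.022
0.7 tz -0.514 ty 0.0
0.8 tz -0.583 ty 0.03
0.9 tz -0.649 ty 0.066
1.0 tz -0.711 ty 0.108
1.1 tz -0.768 ty 0.156
1.2 tz -0.82 ty 0.21
1.3 tz -0.867 ty 0.269
1.4 tz -0.907 ty 0.332
```

View pics/side11.png

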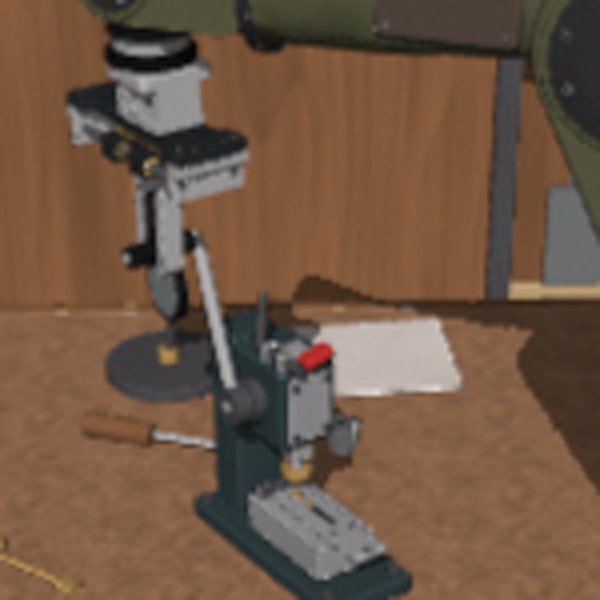

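The grip is held (gap 19.2). Pulling along the arc, first half.

```bash
python3 -m creep '[{"tx":0,"ty":-0.011,"tz":-0.036,"turn":0,"fingers":10},{"tx":0,"ty":-0.022,"tz":-0.072,"turn":0,"fingers":10},{"tx":0,"ty":-0.037,"tz":-0.145,"turn":0,"fingers":10},{"tx":0,"ty":-0.044,"tz":-0.22,"turn":0,"fingers":10},{"tx":0,"ty":-0.044,"tz":-0.295,"turn":0,"fingers":10},{"tx":0,"ty":-0.037,"tz":-0.37,"turn":0,"fingers":10},{"tx":0,"ty":-0.022,"tz":-0.44,"turn":0,"fingers":10},{"tx":0,"ty":-0.022,"tz":-0.44,"turn":0,"fingers":10}]'
python3 - <<'E'
from h import *
go(597.5,-259.5,285,-145.5)
from cell import optics
c=optics.camera("side");cv2.imwrite('pics/side12.png',cv2.resize(c['frame'][60:210,190:340,::-1],None,fx=4,fy=4,interpolation=cv2.INTER_CUBIC))
th=np.radians(20)
for q in np.arange(.6,1.41,.1):
  a=th-q; x=150*np.sin(a)-150*np.sin(th-.6); z=150*np.cos(a)-150*np.cos(th-.6)
  print(round(q,2),"tz",round(x/200,3),"ty",round(-z/200,3))
E
```

```text
clock: 18.6
eef_pos: [547.2, -185.9, 290.9]
eef_rot: [-1.566, 0.007, -2.533]
wrist_force: [4.2, -0.8, 7.3]
finger_gap: 19.1
t 18.6 pos [ 547.2 -185.9  290.9] yaw -145.1 F [ 4.2 -0.8  7.3] gap 19.1 | tx,ty,tz [0.004 0.032 0.446] turn 0.002 mm 89
0.6 tz 0.0 ty -0.0
0.7 tz -0.072 ty 0.022
0.8 tz -0.141 ty 0.051
0.9 tz -0.206 ty 0.087
1.0 tz -0.268 ty 0.13
1.1 tz -0.326 ty 0.178
1.2 tz -0.378 ty 0.232
1.3 tz -0.424 ty 0.291
1.4 tz -0.465 ty 0.354
```

View pics/side12.png

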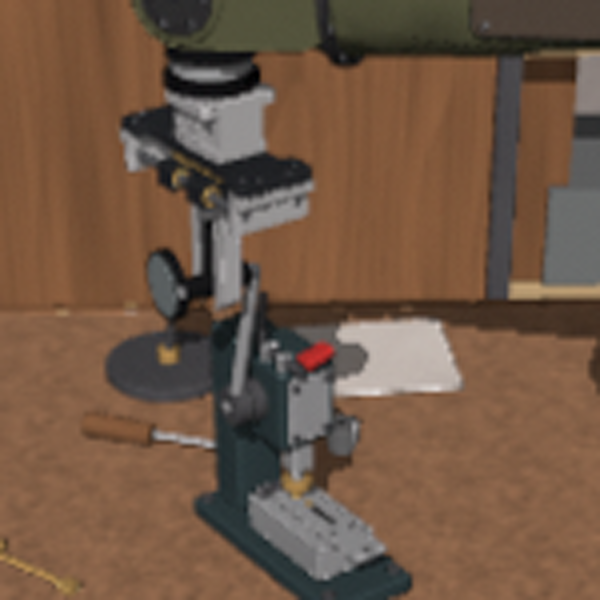

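The lever has followed (about 0.6 rad) and the foot is lower. Second half.

```bash
python3 -m creep '[{"tx":0,"ty":0.022,"tz":-0.072,"turn":0,"fingers":10},{"tx":0,"ty":0.051,"tz":-0.141,"turn":0,"fingers":10},{"tx":0,"ty":0.087,"tz":-0.206,"turn":0,"fingers":10},{"tx":0,"ty":0.13,"tz":-0.268,"turn":0,"fingers":10},{"tx":0,"ty":0.154,"tz":-0.297,"turn":0,"fingers":10},{"tx":0,"ty":0.178,"tz":-0.326,"turn":0,"fingers":10},{"tx":0,"ty":0.205,"tz":-0.352,"turn":0,"fingers":10},{"tx":0,"ty":0.232,"tz":-0.378,"turn":0,"fingers":10},{"tx":0,"ty":0.262,"tz":-0.401,"turn":0,"fingers":10},{"tx":0,"ty":0.291,"tz":-0.424,"turn":0,"fingers":10},{"tx":0,"ty":0.291,"tz":-0.424,"turn":0,"fingers":10},{"tx":0,"ty":0.291,"tz":-0.424,"turn":0,"fingers":10}]'
cat > look.py <<'E'
from h import *
import sys
go(597.5,-259.5,285,-145.5)
from cell import optics
k=sys.argv[1]
for n in("side","top"):
    c=optics.camera(n);np.savez(f"{n}{k}.npz",**c);a,b=((80,220),(190,340)) if n=="side" else ((110,250),(270,420))
    cv2.imwrite(f'pics/{n}{k}.png',cv2.resize(c['frame'][a[0]:a[1],b[0]:b[1],::-1],None,fx=5,fy=4,interpolation=cv2.INTER_CUBIC))
E
python3 look.py 13
```

```text
clock: 19.85
eef_pos: [500.8, -117.7, 233.7]
eef_rot: [-1.563, 0.009, -2.533]
wrist_force: [6.1, -4.4, 7.0]
finger_gap: 19.3
t 19.85 pos [ 500.8 -117.7  233.7] yaw -145.2 F [ 6.1 -4.4  7. ] gap 19.3 | tx,ty,tz [ 0.006 -0.249  0.86 ] turn 0.002 mm 179
```

View pics/side13.png

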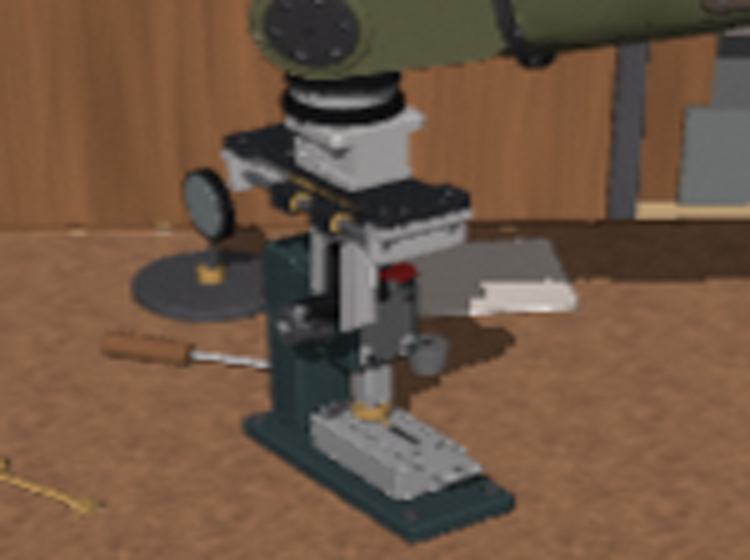

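View pics/top13.png

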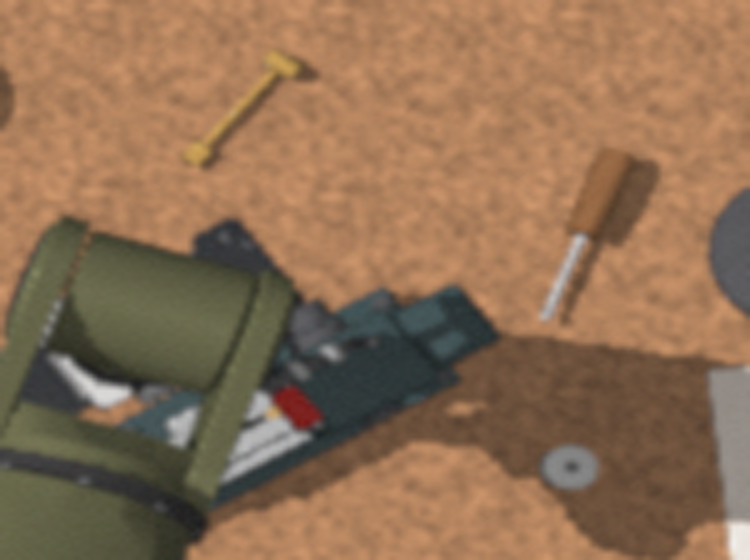

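The foot (crop 372,410) is down on the bush and the plate is unmoved. Pulling on to the stop.

```bash
python3 -m creep '[{"tx":0,"ty":0.02,"tz":-0.013,"turn":0,"fingers":10},{"tx":0,"ty":0.04,"tz":-0.026,"turn":0,"fingers":10},{"tx":0,"ty":0.055,"tz":-0.035,"turn":0,"fingers":10},{"tx":0,"ty":0.065,"tz":-0.042,"turn":0,"fingers":10},{"tx":0,"ty":0.065,"tz":-0.042,"turn":0,"fingers":10},{"tx":0,"ty":0.065,"tz":-0.042,"turn":0,"fingers":10}]'
```

```text
clock: 20.55
eef_pos: [497.0, -111.8, 222.7]
eef_rot: [-1.559, 0.01, -2.534]
wrist_force: [-0.1, -3.3, 15.6]
finger_gap: 19.4
```

```bash
python3 -m creep '[{"tx":0,"ty":0,"tz":0,"turn":0,"fingers":10},{"tx":0,"ty":0,"tz":0,"turn":0,"fingers":10},{"tx":0,"ty":0,"tz":0,"turn":0,"fingers":10},{"tx":0,"ty":0,"tz":0,"turn":0,"fingers":10},{"tx":0,"ty":0,"tz":0,"turn":0,"fingers":10},{"tx":0,"ty":0,"tz":0,"turn":0,"fingers":10},{"tx":0,"ty":0,"tz":0,"turn":0,"fingers":10},{"tx":0,"ty":0,"tz":0,"turn":0,"fingers":10}]'; python3 look.py 14
python3 - <<'E'
import cv2
im=cv2.imread("pics/side14.png")[150:540,220:540];cv2.imwrite("pics/side14z.png",cv2.resize(im,None,fx=1.5,fy=1.5*5/4))
E
```

```text
clock: 21.35
eef_pos: [497.5, -112.4, 223.7]
eef_rot: [-1.558, 0.011, -2.534]
wrist_force: [-0.8, -1.3, 8.9]
finger_gap: 19.4
t 21.35 pos [ 497.5 -112.4  223.7] yaw -145.2 F [-0.8 -1.3  8.9] gap 19.4 | tx,ty,tz [ 0.006 -0.295  0.893] turn 0.002 mm 188
```

View pics/side14.png

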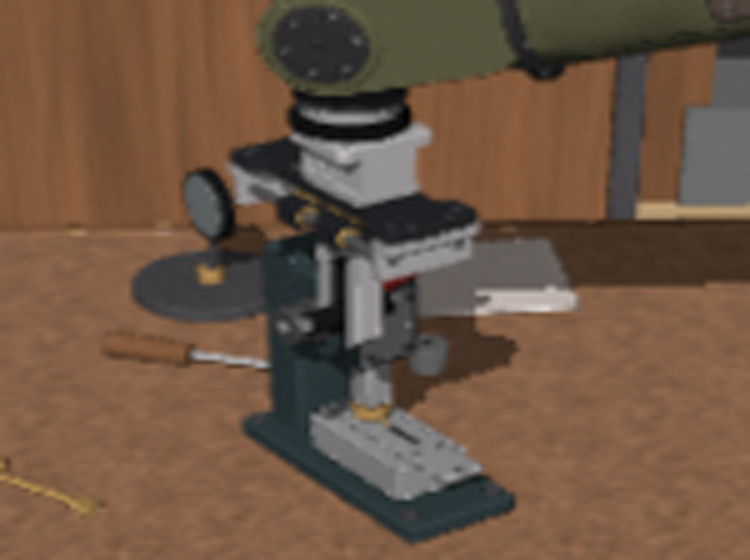

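```bash
python3 -m creep '[{"tx":0,"ty":0.01,"tz":-0.006,"turn":0,"fingers":10},{"tx":0,"ty":0.015,"tz":-0.009,"turn":0,"fingers":10},{"tx":0,"ty":0.015,"tz":-0.009,"turn":0,"fingers":10},{"tx":0,"ty":0.015,"tz":-0.009,"turn":0,"fingers":10},{"tx":0,"ty":0.015,"tz":-0.009,"turn":0,"fingers":10}]'
python3 - <<'E'
from h import *
T0=dict(np.load("top0.npz"));T=dict(np.load("top14.npz"))
from cell import manip,monitor
s=monitor.read_state();print(s["clock"],s["eef_pos"],s["wrist_force"],s["qd"].round(4))
d=cv2.absdiff(T0["frame"],T["frame"]).max(2)
for n,u,v in(("bottle",200,127),("dish",250,131),("hammer",319,137),("weight",384,227),("bell",119,236),("sd",387,170)): print(n,d[v-8:v+9,u-8:u+9].max(),np.median(d[v-8:v+9,u-8:u+9]))
E
```

```text
clock: 21.95
eef_pos: [497.2, -111.9, 222.6]
eef_rot: [-1.555, 0.012, -2.534]
wrist_force: [-3.3, -3.2, 15.5]
finger_gap: 19.0
21.95 [ 497.1699841  -111.87928222  222.63989844] [-3.32680437 -3.239013   15.54765184] [ 0.0002  0.0006 -0.0003 -0.0026  0.0017 -0.0005]
bottle 10 3.0
dish 7 3.0
hammer 7 3.0
weight 74 4.0
bell 8 3.0
sd 7 3.0
```

```bash
python3 -c "
from cell import manip;print(manip.sign_off())"
```

```text
the job is handed in; nothing more can be done
None
```

I did every step in order and handed the job in at about 22 s, with the gripper still holding the lever down. The sign-off gives no verdict, and I had no direct reading of the lever angle or the foot force.

- **Vise and plate:** I opened the grey vise's jaw about 24 mm and lifted the plate out. I laid it flat on the press table and let go of it. Its bush was within about 2 mm of the position I had predicted for it under the foot.
- **Catch:** I flipped the red catch over. From the picture it stands at about 1.6–1.7 rad, and the lever was still parked at that point.
- **Lever:** I pulled it to its stop, judging by the arm's position (about 1.35 rad). The wrist force had risen to about 15 N with almost no further movement. The arm was still at hand-in, and the gripper opening was 19 mm on the 20 mm grip.
- **Foot:** The last picture shows the foot down on the bush and the plate unmoved.
- **Bystanders:** Comparing the top view before and after, five of the six look unchanged. The pixels around the chrome weight changed because the arm's shadow falls there; it looks to be where it was.

One small disagreement: when I held the pose without pushing, the wrist force dropped to 9 N and the arm sprang back about 1 mm. I pushed down again just before handing in.

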